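Lower the ratchet arm rest

TASK

The padded blood-draw arm rest on the worktop is propped up by its ratchet: press the red thumb tab of the pawl all the way down with a fingertip, so that the pawl stands clear of the teeth, and then push the raised end of the blue cushion down in one steady movement until it lies flat on its rests. Only press and push: do not force the cushion past an engaged pawl, do not raise it further, do not slam it, and leave the pawl released. Leave the tape roll, gauze, needle packet and white bottle where they are.

Things in the scene. Friction and masses are not known exactly. Their poses are not given: they have to be found in the camera images.
- armrest: white base plate of the arm rest, 360 x 170 x 12 mm, fixed to the worktop. Origin on the worktop under the cushion's hinge line; x points from the hinge away from the cushion (plate x -250 to +110 mm), y to the side with the ratchet (-77 to +93 mm), z up. Hinge line parallel to y, 55 mm up. Steel toothed quadrant (radius 61 mm about the hinge) and pawl lie in the plane y = +61 mm.
- board (a joint): hinge of the blue cushion (rad): 0 flat on the rubber rests, positive is free end raised (turn by +q about the base's y axis); 0.63 to 0.70 at the start, limit 0.95. Stiff, stays where it is left; with the pawl clear 4 to 10 N at push_spot lowers it, nothing springs it back. With the pawl in, a tooth blocks all but about 0.1 rad of lowering.
- board_hinge (a point): point on the cushion's hinge line, mid-way across its width, 55 mm above the worktop; does not move as the cushion turns. Behind the arm rest a towel dispenser hangs on the wall, its front at about x = 0.76 m and y from -0.09 to 0.17 m, from 0.34 m above the worktop upward: keep wrist and gripper clear of it.
- push_spot (a point): on top of the blue cushion near its free end, on the centre line; hinge-frame x = -205, z = +18 mm when flat, and it turns with the cushion; about 195 mm above the worktop at the start, 73 mm when flat. Cushion 222 mm long (25 to 247 mm from the hinge), 100 mm wide. The point's axes are the cushion's.
- pawl (a joint): pivot of the pawl (rad): 0 is nose down between the teeth, grows as the thumb tab is pressed down, 0.36 is the stop (fully released). The nose clears the teeth from about 0.13 on. Stiff friction pivot, stays where it is left; about 4 N on the tab moves it.
- thumb_tab (a point): centre of the top of the red thumb tab at the end of the steel pawl; tab 30 mm (base x) by 28 mm (base y), 8 mm thick, free below; about 130 mm above the worktop when engaged. It turns about the pawl's pivot, parallel to the base's y axis, 55 mm nearer the hinge and 20 mm lower; at the stop it is about 20 mm lower and 4 mm further from the hinge.
- tape_roll: cream roll of surgical tape standing on end, 33 mm across, 60 mm high, loose bystander, origin at the centre of its underside
- gauze_pad: folded white gauze pad lying flat, 37 x 57 x 10 mm, loose bystander, origin at the centre of its underside
- needle_packet: red and white blister packet lying flat, 30 x 86 x 9 mm, loose bystander, origin at the centre of its underside
- white_bottle: white plastic bottle with a screw cap, 61 mm across, 150 mm high, loose bystander, origin at the centre of its underside

How it is judged (in metres and radians):
On the way, in this order (a step that is already met when the one before it is completed fails the run):
1. the pawl is pressed down clear of the teeth while the cushion is still up (value of joint pawl above 0.25 rad and value of joint board above 0.5 rad), for 0.2 s.
2. the cushion is pushed down flat (value of joint board below 0.04 rad), for 0.2 s.
At the end, for the whole second after the job is handed in: the cushion lies flat on its rests (joint board below 0.04 rad) and is at rest, and the pawl is still released (joint pawl above 0.25 rad) (value of joint board below 0.04 rad and value of joint pawl above 0.25 rad and velocity of joint board between -0.05 and 0.05 rad/s); the robot touches nothing.
It fails at once if the cushion is forced down past a tooth while the pawl is engaged (value of joint board below 0.5 rad and value of joint pawl below 0.12 rad).
It fails at once if the cushion is lifted further up than it stood (above 0.80 rad) (value of joint board above 0.8 rad).
It fails at once if the cushion is slammed down (faster than 2.5 rad/s) (velocity of joint board below -2.5 rad/s).
It fails at once if the tape roll, gauze, needle packet or white bottle is lifted, carried or shifted by more than 30 mm (distance of any of tape_roll, gauze_pad, needle_packet, white_bottle from where it was at the start of the episode above 0.03 m).
It also fails if it takes over 40 s, if anything falls off the work surface, if the arm or the gripper's body presses on something with over 40 N, if the wrist force passes 120 N, or if a joint passes its speed limit or range.

ROBOT

A 6-joint arm with a two-finger parallel gripper is mounted at the origin on a cart in front of the work surface, level with it; the furniture and walls round the work are solid. World frame = base frame: x ahead of the robot, y to its left, z up, the work surface at z = 0. Lengths are in mm, angles in rad, forces in N, time in s.
With the tool pointing down it reaches from about 300 to 775 mm from the base axis. Payload 14.6 kg.
Tool frame: the origin (TCP) lies where the fingers leave the gripper's body, on its centre line; the fingertips stand 97 mm ahead of it and the grasp point (between the pads) lies ahead of it (grip_depth is the z of the grasp point in the tool frame, in mm); z points along the fingers, y is the line along which they close (so a half turn about z gives the same grasp; the last joint's range is limited). The gripper opens to 94 mm and grips with 3 to 60 N. Pads are 16 mm wide; open, the fingers measure 119 mm over their backs; the gripper's body (75 mm by 177 mm) begins 78 mm behind the grasp point.
Start: joints at [-1.394, 0.3, 1.521, -0, 1.321, -0.067], TCP at [132.759, -533.727, 302.646] pointing down, gripper open.
Joint ranges: [-3.03, 3.03], [-0.79, 2.21], [0.23, 2.52], [-1.04, 4.18], [0, 3.07], [-2.55, 2.55]. Speed limits (rad/s): [2.22, 2.22, 2.57, 3.14, 3.14, 3.14].

INTERFACE

Orientations are given as [roll, pitch, yaw] about the fixed x, y, z axes, in that order (R = Rz(yaw) Ry(pitch) Rx(roll)).
In Python, from cell import read_state, camera, sign_off, regions_of, spot_point, grip_depth gives the robot as it stands. The module is installed in compiled form; this text tells all that it offers.
- The arm moves only by the tool send_rows, never from a script. Its argument "series" is a list of rows, each a list of 3 entries, a list of its own where there are three numbers: the shift along the world's x, y, z in mm, then the turn about the world's z in degrees, then the closure, from -1 (fully open) to 1 (shut), so that 0 is half open. A call has 1 to 12 rows; each row shifts and turns the commanded pose from where the row before left it; what a row does not reach is not made up. A row lasts 1/10 s, in which the tool goes at most 50 mm and 8.59 degrees, less where a joint would pass 70% of its speed; a pose out of reach is approached as far as the arm can. A call is refused whole if a number of a shift passes 50 or a number of a turn 8.59, either way. A call with a gripper value outside its range is refused whole. The fingers move at their own pace and stop on an object; "squeeze" is the grip in N (left out, the last holds). Time passes only in rows, so rows that do not move let the fingers close. It gives the time, the measured TCP pose, the force, the opening and the grip force at its end, in the units of the state.
- read_state(): the state, without advancing time (a new reading comes with each control period).
- camera(name): name is "scene" or "side" or "wrist"; returns a dict with "color" (384x512x3 uint8, blue, green, red), "fx", "fy", "cx", "cy" (pixels), "camera_from_world" (4x4, takes a point from world to camera coordinates). Camera axes: x right, y down, z forward; pixel columns grow to the right and rows downward; lengths in mm; the calibration is good to about 2 mm. A picture is of the moment at which its call begins. There is no depth.
- sign_off(): hands the job in; it is judged then, once.
Trained networks look in a picture, given as the dict that the camera call returned (one of the last four; its "shot" number tells which), for a name from the list of things; names that differ only in an ending like _2 or _b are one class to them, and where a whole thing is asked for, a point or a joint stands for the part that bears it (a point fixed in the world has none). Each returns a list of dicts, best first, with "confidence" (0 to 1); they miss things now and then, are a little off and sometimes report something else, mostly with a low value. They report only what shows in the picture. A call takes as long as a camera call.
- regions_of(thing, picture): "mask" (384x512 bool, what is visible of it).
- spot_point(thing, picture): "point" ([x, y, z] in mm, in the coordinates of the camera as it stood for that picture, good to about 4 mm: a listed point, or the origin of a listed thing).
The state is a dict: "clock": time; "joints": joint angles; "qd": joint speeds; "effort": joint torques, N m; "eef_pos": TCP position; "eef_rot": TCP orientation; "wrist_force": force on the tool from outside, world axes, zero at the start; "moment": the same for the moment, N m; "finger_gap": finger opening in mm; "finger_force": force on a finger pad.
Only numpy, scipy, OpenCV 4.12 (cv2) and the standard library are available. Lean on these libraries where they do the work, as an engineer would, in place of code of your own. Each camera call takes 0.05 s, during which the arm holds its last target. There are 200 camera calls.

## Working session

There is one attempt and no reset: what is moved stays moved. The work goes in short steps, Python scripts to look and compute and a tool call to move; the robot and the scene stay as the last step left them, time stands still between calls to the robot, and variables do not carry over. Pictures are saved under pics/ and viewed, at most 10 in all, crops included, and the job is handed in when it is done.

Besides the shell and the picture viewer there is one more tool, called as a command line: name --argument value ..., lists and objects as JSON in quotes. send_rows: Moves the arm, as the interface text tells. Its arguments: {"type":"object","properties":{"series":{"type":"array"},"squeeze":{"type":"number"}},"required":["series"]}

```bash
mkdir -p pics; cat > h.py <<'E'
import numpy as np, cv2
from cell import *
def look(cam,things,save=None):
    p=camera(cam); T=np.linalg.inv(np.array(p["camera_from_world"])); im=p["color"].copy()
    for t in things:
        for d in spot_point(t,p)[:2]:
            c=np.array(d["point"]); w=T[:3,:3]@c+T[:3,3]
            u=p["fx"]*c[0]/c[2]+p["cx"]; v=p["fy"]*c[1]/c[2]+p["cy"]
            print(cam,t,round(d["confidence"],2),w.round(1),round(u),round(v))
            cv2.circle(im,(int(u),int(v)),3,(0,255,0),-1)
    if save: cv2.imwrite("pics/"+save,im)
    return p
E
python3 - <<'E'
from h import *
print(grip_depth); s=read_state(); print(s)
L=["thumb_tab","push_spot","board_hinge","armrest","tape_roll","gauze_pad","needle_packet","white_bottle"]
a=look("scene",L,"a.png"); b=look("side",L,"b.png")
E
```

```text
78.39999999999999
{'clock': 0.0, 'joints': array([-1.39362277e+00,  3.00474965e-01,  1.52161976e+00,  1.57128007e-05,
        1.32070702e+00, -6.65561966e-02]), 'qd': array([ 0.0003782 , -0.0009676 ,  0.00122824,  0.00042491,  0.00084433,
       -0.00015325]), 'effort': array([ 1.36013603e-05, -5.31809449e+01, -3.52735555e+01,  7.08349259e-02,
        2.43481679e-02, -7.48760294e-05]), 'eef_pos': array([ 132.72223532, -533.57706051,  302.06778351]), 'eef_rot': array([-3.14038725e+00, -9.55985771e-05,  2.43725793e-01]), 'wrist_force': array([ 0.19849052, -0.32320416, -0.30114137]), 'moment': array([-0.04019304,  0.00236824,  0.03921628]), 'finger_force': 0.0, 'finger_gap': 94.26537175662419}
scene thumb_tab 0.66 [501.6 120.  126. ] 243 216
scene push_spot 0.87 [ 448.2 -152.1  193.5] 326 159
scene board_hinge 0.85 [517.3 -16.7  53.5] 273 210
scene armrest 0.73 [508.1 -12.9  -1.7] 274 226
scene tape_roll 0.72 [ 625.5 -109.8    1.2] 266 193
scene needle_packet 0.78 [372.6  23.2   0.8] 303 256
side thumb_tab 0.55 [501.5 117.9 131.8] 217 165
side push_spot 0.6 [ 445.  -152.9  196. ] 218 196
side board_hinge 0.68 [506.7 -12.6  56.5] 233 212
side tape_roll 0.7 [ 626.3 -109.1    2.3] 291 241
side gauze_pad 0.9 [ 565.  -210.9    6.4] 284 272
side needle_packet 0.63 [372.1  21.5   1.6] 181 233
side white_bottle 0.93 [783.5 207.4   0.8] 296 176
```

```bash
cd pics; python3 -c "
import cv2,numpy as np
a=cv2.imread('a.png');b=cv2.imread('b.png')
cv2.imwrite('ab.png',np.vstack([cv2.resize(a[100:320,130:430],(600,440))[:300*1+140],cv2.resize(b[110:320,100:400],(600,420))])[:860]) 
cv2.imwrite('a2.png',cv2.resize(a[100:320,130:430],(800,587)));cv2.imwrite('b2.png',cv2.resize(b[110:320,100:400],(800,560)))"
```

```text
(no output)
```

View pics/a2.png

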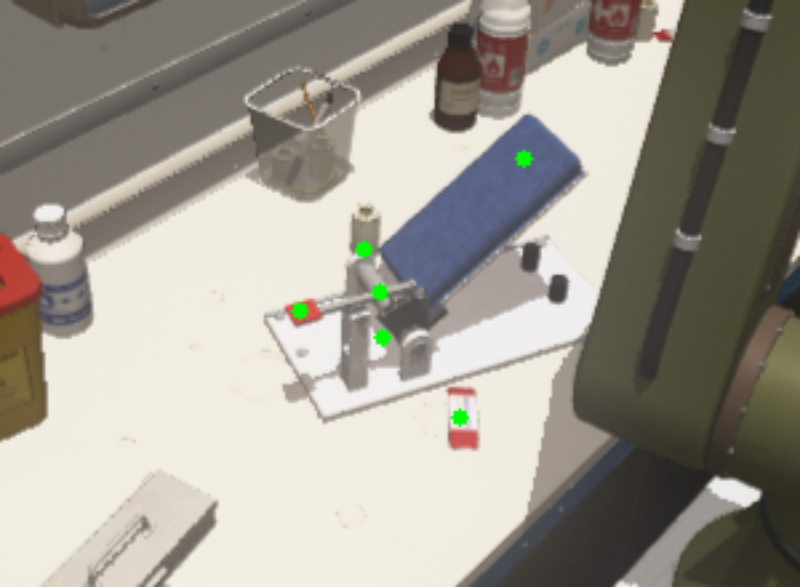

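View pics/b2.png

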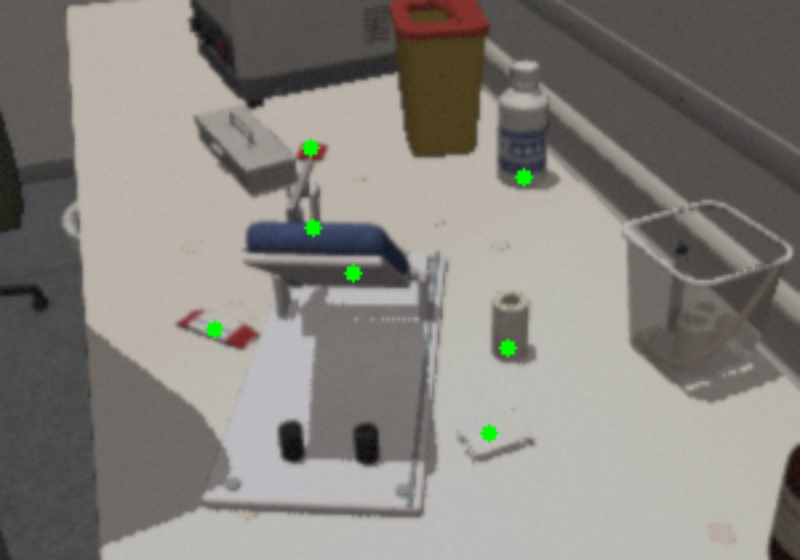

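The pictures show the cushion raised toward −y. The red tab is at scene crop (302,312) and side crop (312,150), and the network points lie on both. Bottle, tape, gauze and packet are all clear of the tab and the push path. I'll move up and over with the fingers shut.

send_rows --series '[[[0,0,40],0,1],[[0,0,40],0,1],[[0,0,20],8.4,1],[[20,40,0],8.4,1],[[20,40,0],8.4,1],[[20,40,0],8.4,1],[[20,40,0],8.4,1],[[20,40,0],8.4,1],[[20,40,0],0,1],[[20,40,0],0,1],[[20,40,0],0,1],[[20,40,0],0,1]]' --squeeze 20

```text
clock: 2.1
eef_pos: [313.0, -172.0, 402.9]
eef_rot: [3.141, 0.0, 1.123]
wrist_force: [0.8, -1.1, 0.7]
finger_gap: 2.1
finger_force: 0.0
```

send_rows --series '[[[25,40,0],0,1],[[25,40,0],0,1],[[25,40,0],0,1],[[25,40,0],0,1],[[25,40,0],0,1],[[25,40,0],0,1],[[15,20,0],0,1],[[0,0,0],0,1],[[0,0,0],0,1],[[0,0,0],0,1]]'

```text
clock: 3.1
eef_pos: [477.4, 85.6, 402.8]
eef_rot: [3.141, -0.0, 1.123]
wrist_force: [-0.8, -0.1, 0.1]
finger_gap: 0.4
finger_force: 0.0
```

```bash
python3 - <<'E'
from h import *
s=read_state(); print(s['clock'],s['eef_pos'],s['eef_rot'],s['finger_gap'],s['wrist_force'])
look("wrist",["thumb_tab","push_spot","board_hinge"],"w.png")
look("side",["thumb_tab"],"s2.png")
look("scene",["thumb_tab"])
E
```

```text
3.1 [477.38633188  85.56851145 402.84447994] [ 3.14132449e+00 -3.61524093e-05  1.12273203e+00] 0.37957144089035244 [-0.75494227 -0.12016463  0.05773821]
wrist thumb_tab 0.57 [502.1 115.3 128.5] 260 151
wrist board_hinge 0.98 [513.  -10.7  50.3] 298 212
side thumb_tab 0.57 [500.1 115.  135. ] 216 165
side thumb_tab 0.42 [372.4  19.3   0. ] 181 234
scene thumb_tab 0.59 [502.1 116.3 128.1] 244 215
```

View pics/w.png

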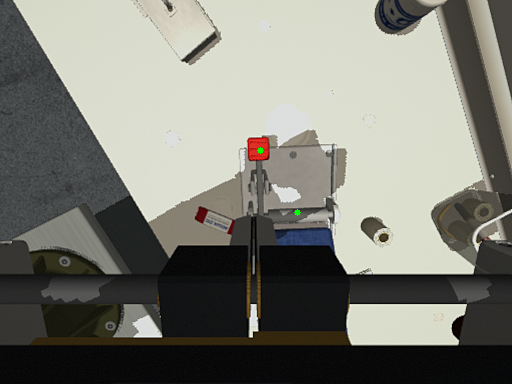

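View pics/s2.png

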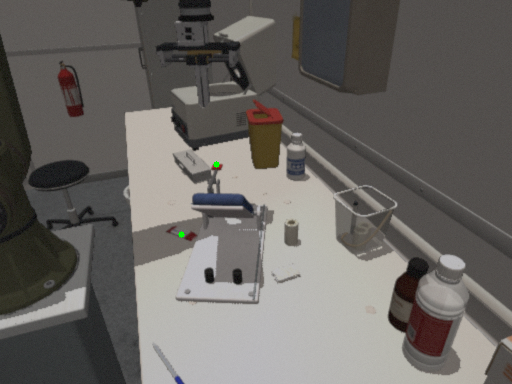

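The wrist view shows the red tab at (258,149), which agrees with the network's fix of about (501, 116, 129). Now I'll come down above it.

send_rows --series '[[[12,16,-30],0,1],[[12,16,-30],0,1],[[0,0,-45],0,1],[[0,0,-40],0,1],[[0,0,-13],0,1],[[0,0,0],0,1],[[0,0,0],0,1],[[0,0,0],0,1]]'

```text
clock: 4.3
eef_pos: [502.4, 118.3, 246.7]
eef_rot: [3.139, -0.002, 1.123]
wrist_force: [0.6, -0.1, -0.0]
finger_gap: 0.5
finger_force: 0.0
```

send_rows --series '[[[0,0,-4],0,1],[[0,0,-4],0,1],[[0,0,-4],0,1],[[0,0,-4],0,1],[[0,0,-4],0,1],[[0,0,-4],0,1],[[0,0,-3],0,1],[[0,0,0],0,1]]'

```text
clock: 5.1
eef_pos: [502.2, 118.9, 217.9]
eef_rot: [3.14, -0.002, 1.124]
wrist_force: [2.1, 4.4, 3.9]
finger_gap: 0.2
finger_force: 2.1
```

```bash
python3 - <<'E'
from h import *
s=read_state(); print(s['clock'],s['eef_pos'],s['wrist_force'])
p=look("scene",["thumb_tab"]); q=look("side",["thumb_tab"])
f=lambda p,u,v:cv2.resize(p["color"][v-50:v+50,u-65:u+65],(520,300))
f=lambda p,u,v:cv2.resize(p["color"][v-50:v+50,u-65:u+65],(390,300))
cv2.imwrite("pics/t.png",np.hstack([f(p,244,205),f(q,216,160)]))
E
```

```text
5.1 [502.20735302 118.86675301 217.90014316] [2.08484084 4.42076882 3.93808066]
scene thumb_tab 0.59 [504.3 117.6 114.3] 243 219
side thumb_tab 0.62 [501.2 118.2 121.9] 217 168
```

View pics/t.png

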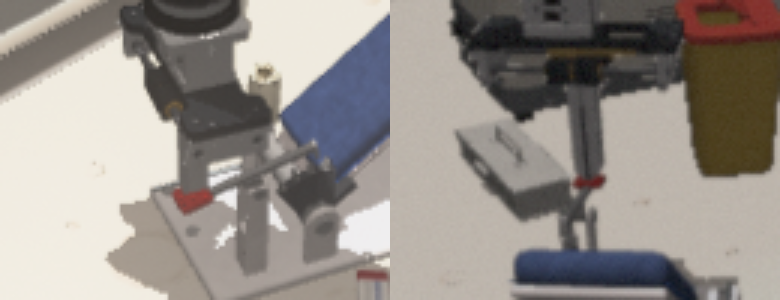

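The fingers sit on the tab and it is going down: the tab is at (190,198) in the left crop and (588,182) in the right. I'll keep pressing to the stop.

send_rows --series '[[[0,1,-3],0,1],[[1,1,-3],0,1],[[0,1,-3],0,1],[[1,1,-2],0,1],[[0,0,0],0,1]]'

```text
clock: 5.8
eef_pos: [504.4, 122.4, 208.0]
eef_rot: [3.139, -0.001, 1.123]
wrist_force: [0.0, 1.2, 16.2]
finger_gap: -0.1
finger_force: 7.7
```

send_rows --series '[[[0,0,-2],0,1],[[0,0,-1],0,1],[[0,0,0],0,1]]'

```text
clock: 6.1
eef_pos: [504.7, 122.4, 206.7]
eef_rot: [3.138, -0.002, 1.123]
wrist_force: [-6.3, 0.1, 35.9]
finger_gap: 0.7
finger_force: 16.1
```

send_rows --series '[[[0,0,0],0,1],[[0,0,10],0,1],[[0,0,30],0,1],[[0,0,40],0,1],[[0,0,40],0,1],[[0,0,30],0,1],[[0,0,0],0,1]]'

```text
clock: 6.8
eef_pos: [504.2, 122.2, 357.1]
eef_rot: [3.137, -0.003, 1.123]
wrist_force: [0.2, 0.2, -0.3]
finger_gap: 0.4
finger_force: 0.0
```

```bash
python3 - <<'E'
from h import *
s=read_state(); print(s['clock'],s['eef_pos'],s['wrist_force'])
look("scene",["thumb_tab","push_spot"]); look("side",["thumb_tab","push_spot"]);look("wrist",["thumb_tab"])
E
```

```text
6.8 [504.1546688  122.22302955 357.11949984] [ 0.23066099  0.21602554 -0.25305515]
scene thumb_tab 0.83 [504.3 119.2 105.2] 242 222
scene push_spot 0.78 [ 450.  -152.7  195.2] 326 159
side thumb_tab 0.45 [502.9 119.9 111.5] 218 171
side push_spot 0.98 [ 446.6 -152.5  193.5] 219 196
wrist thumb_tab 0.66 [499.4 120.8 110.3] 251 186
```

The pawl is released: the tab sits about 20 mm lower and the cushion is still up. Next is the push spot.

send_rows --series '[[[-9,-40,0],0,1],[[-8,-40,0],0,1],[[-8,-40,0],0,1],[[-8,-40,0],0,1],[[-8,-40,0],0,1],[[-8,-40,0],0,1],[[-8,-35,0],0,1],[[0,0,-20],0,1],[[0,0,-20],0,1],[[0,0,-10],0,1],[[0,0,0],0,1]]'

```text
clock: 8.3
eef_pos: [446.6, -152.5, 302.6]
eef_rot: [-3.139, 0.0, 1.124]
wrist_force: [-0.3, -0.4, -0.0]
finger_gap: 0.2
finger_force: 0.0
```

send_rows --series '[[[0,0,-5],0,1],[[0,0,-5],0,1],[[-3,-6,-8],0,1],[[-3,-6,-8],0,1],[[-3,-5,-8],0,1],[[-2,-5,-8],0,1],[[-2,-4,-8],0,1],[[-2,-4,-8],0,1]]'

```text
clock: 9.1
eef_pos: [432.6, -182.7, 246.5]
eef_rot: [3.138, -0.001, 1.124]
wrist_force: [4.9, 3.9, 4.0]
finger_gap: 0.5
finger_force: 2.8
```

send_rows --series '[[[-2,-3,-8],0,1],[[-1,-3,-8],0,1],[[-1,-3,-8],0,1],[[-1,-2,-8],0,1],[[-1,-2,-8],0,1],[[-1,-2,-8],0,1],[[0,-1,-8],0,1],[[0,-1,-8],0,1],[[0,-1,-6],0,1]]'

```text
clock: 10.0
eef_pos: [424.8, -201.1, 175.8]
eef_rot: [3.141, 0.001, 1.124]
wrist_force: [-3.1, -0.6, 6.3]
finger_gap: 0.2
finger_force: 2.8
```

send_rows --series '[[[0,0,-3],0,1],[[0,0,-2],0,1],[[0,0,-2],0,1],[[0,0,0],0,1]]'

```text
clock: 10.4
eef_pos: [425.0, -201.2, 170.1]
eef_rot: [3.14, 0.001, 1.124]
wrist_force: [-8.8, -1.0, 18.6]
finger_gap: 0.8
finger_force: 9.3
```

send_rows --series '[[[0,0,-1],0,1],[[0,0,0],0,1],[[0,0,0],0,1],[[0,0,0],0,1]]'

```text
clock: 10.8
eef_pos: [425.0, -201.2, 169.9]
eef_rot: [3.14, 0.001, 1.124]
wrist_force: [-13.8, 2.2, 31.1]
finger_gap: 0.6
finger_force: 15.6
```

The cushion is solid on its rests: 1 mm of command moved the tool 0.2 mm and added 12 N. I'll withdraw and check.

send_rows --series '[[[0,0,5],0,1],[[0,0,20],0,1],[[0,0,40],0,1],[[0,0,40],0,1],[[0,0,30],0,1],[[0,0,0],0,1],[[0,0,0],0,1]]'

```text
clock: 11.5
eef_pos: [424.8, -200.6, 302.7]
eef_rot: [3.141, 0.0, 1.124]
wrist_force: [0.1, 0.5, -1.1]
finger_gap: 0.4
finger_force: 0.0
```

```bash
python3 - <<'E'
from h import *
s=read_state(); print(s['clock'],s['eef_pos'],s['wrist_force'])
look("scene",["thumb_tab","push_spot","tape_roll","needle_packet"]); look("side",["thumb_tab","push_spot","gauze_pad"],"end.png")
E
```

```text
11.5 [ 424.75332884 -200.62060327  302.66125302] [ 0.05527827  0.45181167 -1.06278648]
scene thumb_tab 0.75 [504.7 120.5 105.7] 242 222
scene push_spot 0.88 [ 429.9 -201.9   73.8] 337 189
scene tape_roll 0.52 [ 625.6 -109.8    3.2] 266 193
scene needle_packet 0.55 [374.4  21.   -2.9] 302 256
side push_spot 0.94 [ 423.9 -203.2   74.8] 218 261
side gauze_pad 0.87 [ 5.675e+02 -2.084e+02  3.000e-01] 284 273
side gauze_pad 0.38 [ 628.4 -107.3    1.7] 291 241
```

View pics/end.png

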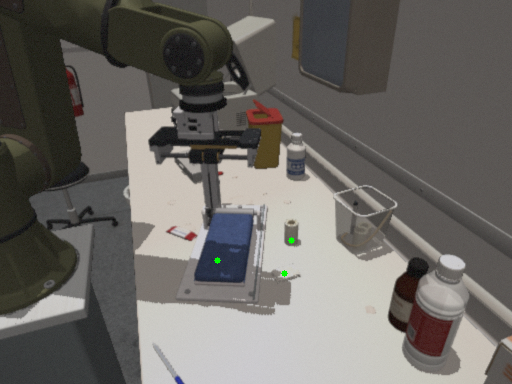

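The side picture shows the cushion flat on the plate, with push_spot at (218,261) and z ≈ 74 mm. The tab is still down, the bystanders are where they were, and the gripper is clear.

```bash
python3 -c "from cell import *; print(sign_off())"
```

```text
the job is handed in; nothing more can be done
None
```

The job is handed in at about 11.6 s on the robot clock: the pawl is pressed to its stop and still released, the cushion lies flat on its rests, the bystanders look unmoved, and the gripper is clear; the hand-in returned no verdict.

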